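# Count a sleeve and probe its bore

### The arm

A 7-joint arm with a two-finger parallel gripper is mounted at the origin on the work surface. World frame = base frame: x ahead of the robot, y to its left, z up, the work surface at z = 0. Lengths are in mm, angles in rad, forces in N, time in s.
With the tool pointing down it reaches from about 400 to 875 mm from the base axis. Payload 4.4 kg.
Tool frame: the origin (TCP) lies at the very end of the fingers, on their centre line; the grasp point (between the pads) lies ctrl.grip_depth behind it (ctrl.grip_depth is the distance from the TCP to the grasp point, in mm); z points along the fingers, y is the direction in which the jaws open and shut (so a half turn about z gives the same grasp; the last joint's range is limited). The gripper opens to 85 mm and grips with 20 to 120 N. Pads are 22 mm wide; open, the fingers measure 114 mm over their backs; the gripper's body (76 mm by 85 mm) begins 54 mm behind the grasp point. The pads swing forward as they close: fully open they stand 13 mm farther back than shut.
Start: joints at [-0.066, 0.628, 0.038, 1.517, -0.027, 0.996, -0.02], TCP at [650.014, 0.027, 231.313] pointing down, gripper open.
Joint ranges: [-3.06, 3.06], [-0.37, 2.12], [-1.25, 1.32], [0.18, 2.47], [-1.1, 4.24], [0.23, 1.98], [-2.94, 2.94]. Speed limits (rad/s): [2.57, 2.57, 3.14, 3.14, 3.14, 3.14, 3.14].

### API

Orientations are given as [roll, pitch, yaw] about the fixed x, y, z axes, in that order (R = Rz(yaw) Ry(pitch) Rx(roll)).
In Python, from cell import ctrl gives the robot as it stands.
- The arm moves only by the tool servo_tool, never from a script. Its argument "commands" is one flat list of numbers, 5 for each row, row after row: the shift along the tool's x, y, z in units of 25 mm (1.0 is 25 mm), then the turn about the tool's z in units of 6 degrees (1.0 is 6 degrees), then the closure, from 0 (fully open) to 1 (shut). In form: [tx, ty, tz, twist, gripper, tx, ty, tz, twist, gripper, ...]. A call has 1 to 10 rows; each row is the pose to reach, as a shift and turn from the pose commanded when the call began, along the tool's axes at that moment; what a row does not reach only later rows make up. A row lasts 1/12 s, in which the tool goes at most 41.7 mm and 7.16 degrees, less where a joint would pass 70% of its speed; a pose out of reach is approached as far as the arm can. A call with a gripper value outside its range is refused whole. The fingers move at their own pace and stop on an object; the grip force is fixed at half the most. Time passes only in rows, so rows that repeat a pose let the fingers close. It gives the time, the measured TCP pose, the force and the opening at its end, in the units of the state.
- ctrl.read_state(): the state, without advancing time (a new reading comes with each control period).
- ctrl.get_image(name): name is "scene" or "side" or "wrist"; returns a dict with "img" (384x512x3 uint8, blue, green, red), "K" (3x3 intrinsics, pixels), "T" (4x4, takes a point from camera to world coordinates). Camera axes: x right, y down, z forward; pixel columns grow to the right and rows downward; lengths in mm; the calibration is good to about 2 mm. A picture is of the moment at which its call begins. There is no depth.
- ctrl.finish_job(): hands the job in, once; it reports no verdict.
The state is a dict: "clock": time; "qpos": joint angles; "qd": joint speeds; "tau": joint torques, N m; "eef_pos": TCP position; "tool_rot": TCP orientation; "force": force on the tool from outside, world axes, zero at the start; "torque": the same for the moment, N m; "width": finger opening in mm.
Only numpy, scipy, OpenCV 4.12 (cv2) and the standard library are available. Lean on these libraries where they do the work, as an engineer would, in place of code of your own. Each camera call takes 0.05 s, during which the arm holds its last target.

### The job

Book in the black sleeve clamped in the gauge stand: first swing the tally counter's advance lever all the way to its stop and let it spring back. Then take the slim round-handled probe from the rack and lower it upright through the hole of the stand's guide plate, without ever touching the plate or any other part of the stand with it, until its tip is about half-way down inside the sleeve. Finish while still holding it there, centred and still; leave the other loose things where they are.

Things in the scene. Friction and masses are not known exactly. Their poses are not given: they have to be found in the camera images.
- counter: Bench tally counter, fixed to the table: grey box 85 x 100 mm, 55 mm high, on a 130 x 120 mm foot plate. Origin on the table straight under the lever's pivot; the box's and foot plate's centres lie 10 mm towards +x of it. Its -x side faces the robot, give or take 0.4 rad; the lever lies on top and sticks out over the -x side
- advance_pivot (a point): Pivot of the advance lever, vertical axis, 61 mm above the table, at the underside of the lever arm
- advance_pin (a point): Centre of the top of the upright black finger pin at the lever's end: pin 12 mm diameter, standing 38 mm above the 6 mm thick, 12 mm wide flat steel arm. The pin's axis is 70 mm from the pivot's; pin top 105 mm, arm top 67 mm above the table. Moves with the lever
- advance (a joint): Angle of the advance lever (rad): 0 at rest, 1.2 at its stop, growing anticlockwise seen from above. At 0 the arm points 0.6 rad to the +y side of the counter's -x direction, at 1.2 as far to the -y side. A spring returns it: about 1 N at the pin at rest, 3 N at the stop
- rack: Fixed aluminium rack, 90 x 130 mm, top plate (70 x 130 mm, 12 mm thick) 105 mm above the table, two 16 mm holes through the plate on its y axis at +32.5 and -32.5 mm. Origin under its centre on the table. One hole holds the probe, the other the plug gauge, either way round
- probe: Loose slim steel probe (100 to 210 g): rod of 10 mm diameter, 90 mm long, then a collar of 28 mm diameter, 4 mm thick, then a round dark handle of 24 mm diameter, 40 mm long (full length 134 mm). Origin at the tip, z up along it to the handle. It hangs upright in the rack with its collar resting on the top plate, tip 15 mm above the table, handle from 109 to 149 mm above the table
- probe_tip (a point): Centre of the probe's tip (its origin)
- probe_grip (a point): Middle of the probe's handle, on its axis, 114 mm above the tip
- plug: Loose plug gauge in the other hole of the rack, to be left alone: square block head 34 x 34 mm, 24 mm high, resting on the rack's plate (its top 129 mm above the table), 14 mm stem below. Origin at the stem's lower end
- stand: Fixed gauge stand: dark base plate 160 x 90 mm, 12 mm thick (reaching from 105 mm on the -x side of the origin to 55 mm on the +x side), two columns at the +x side carrying a level aluminium guide plate 10 mm thick, about 84 x 70 mm, its top 85 mm above the table (two studs at the columns rise to 91 mm). One 22 mm hole through the plate, on the z axis of the stand. Origin on the table under the hole
- guide (a point): Centre of the guide hole at the plate's top face, 85 mm above the table
- sleeve_top (a point): Centre of the upper rim of the black sleeve clamped on the stand's base straight under the guide hole, 52 mm above the table: sleeve 42 mm diameter (37 mm at the top), 40 mm long, narrowest bore diameter 27 mm; it stands on the base plate, whose top is 12 mm above the table. z is up
- spare: Loose spare black sleeve with a card plug in its bore, 42 mm diameter, 40 mm high, standing on the stand's base plate on its -x side, to be left alone. Origin under its centre
- tape: Loose roll of grey tape lying flat, 100 mm diameter, 48 mm high, to be left alone. Origin under its centre
- jar: Loose white jar, 60 mm diameter, 90 mm high, to be left alone. Origin under its centre
- wrench: Loose steel wrench, 160 mm long, lying flat, to be left alone. Origin under its middle
Mind the look-alikes: they are no part of the job. Leave any pink look-alike of the counter alone. What is shaped like the probe but yellow is not meant.

How it is judged (in metres and radians):
On the way, in this order (a step that is already met when the one before it is completed fails the run):
1. the advance lever is swung to its stop (at least 1.12 rad), the probe still in its rack (value of joint advance above 1.12 rad and distance of probe from where it was at the start of the episode below 0.02 m), for 0.1 s.
2. the lever has sprung back to rest (under 0.08 rad), the probe still in its rack (value of joint advance below 0.08 rad and distance of probe from where it was at the start of the episode below 0.02 m), for 0.1 s.
3. the probe is held upright above the guide plate (z of probe_tip in the frame of guide above 0 m and horizontal distance between probe_tip and guide below 0.02 m and angle between probe's own z axis and vertical below 0.15 rad and contact force between the fingers and probe above 1 N), for 0.05 s.
At the end, for the whole second after the job is handed in: The gripper holds the probe still (under 20 mm/s) and upright (within 0.08 rad) in the guide hole, its tip within 4 mm and its handle within 6 mm of the hole's axis, the tip 8 to 32 mm below the sleeve's upper rim, not touching the stand; the lever is at rest (under 0.08 rad) (horizontal distance between probe_tip and guide below 0.004 m and horizontal distance between probe_grip and guide below 0.006 m and angle between probe's own z axis and vertical below 0.08 rad and z of probe_tip in the frame of sleeve_top between -0.032 and -0.008 m and contact force between the fingers and probe above 1 N and contact force between probe and stand below 0.3 N and linear speed of probe below 0.02 m/s and value of joint advance below 0.08 rad); the arm keeps its last pose, push and grip.
It fails at once if the probe touches the stand (guide plate, sleeve or base) (contact force between probe and stand above 0.3 N).
It fails at once if the plug gauge is disturbed (moved by more than 30 mm) (distance of plug from where it was at the start of the episode above 0.03 m).
It fails at once if the spare sleeve is disturbed (moved by more than 30 mm) (distance of spare from where it was at the start of the episode above 0.03 m).
It fails at once if the tape roll, the jar or the wrench is disturbed (moved by more than 30 mm) (distance of any of tape, jar, wrench from where it was at the start of the episode above 0.03 m).
It also fails if it takes over 67 s, if anything falls off the work surface, if the arm or the gripper's body presses on something with over 40 N, if the wrist force passes 120 N, or if a joint passes its speed limit or range.

## Working session

There is one attempt and no reset: what is moved stays moved. The work goes in short steps, Python scripts to look and compute and a tool call to move; the robot and the scene stay as the last step left them, time stands still between calls to the robot, and variables do not carry over. Pictures are saved under pics/ and viewed, and the job is handed in when it is done.

Besides the shell and the picture viewer there is one more tool, called as name(argument=value, ...), one argument or row to a line, values as JSON. servo_tool: Moves the arm, as the interface text tells. Its arguments: {"type":"object","properties":{"commands":{"type":"array","items":{"type":"number"}}},"required":["commands"]}

```bash
ls; mkdir -p pics
python3 - <<'E'
from cell import ctrl
import cv2
s=ctrl.read_state();print(s, ctrl.grip_depth)
for n in ["scene","side","wrist"]:
    d=ctrl.get_image(n);cv2.imwrite(f"pics/{n}0.png",d["img"]);print(n,d["K"].tolist(),d["T"].round(4).tolist())
E
```

```text
pics
{'clock': 0.0, 'qpos': array([-0.06584305,  0.62938597,  0.03843204,  1.5183809 , -0.02694974,
        0.99628389, -0.02000206]), 'qd': array([-4.17415364e-04,  6.67719684e-04, -4.27216662e-04, -1.31302765e-05,
       -6.82801519e-04, -6.51309915e-04, -3.36255332e-04]), 'tau': array([-1.11932164e-03, -5.63405585e+01,  1.22606792e+00, -1.93450052e+01,
        1.09587883e-02,  1.05136272e-02, -8.84369996e-06]), 'eef_pos': array([6.49368443e+02, 4.74074683e-02, 2.30358974e+02]), 'tool_rot': array([-3.13965327e+00,  6.42416128e-05,  1.57087246e+00]), 'force': array([ 0.62423642, -0.27536011,  0.69258946]), 'torque': array([-0.03889118, -0.00664466,  0.04396111]), 'width': 85.69999013132876} 18.700000000000003
scene [[374.2136656750247, 0.0, 255.68151721537032], [0.0, 374.2136656750247, 195.94078156214798], [0.0, 0.0, 1.0]] [[0.2215, 0.7413, -0.6335, 1194.7244], [0.975, -0.1565, 0.1577, -138.7938], [0.0178, -0.6526, -0.7575, 856.9926], [0.0, 0.0, 0.0, 1.0]]
side [[391.9326806590804, 0.0, 254.25438824036473], [0.0, 391.9326806590804, 188.47130201819178], [0.0, 0.0, 1.0]] [[0.9905, -0.0867, 0.107, 498.8981], [-0.1376, -0.6544, 0.7435, -643.3905], [0.0056, -0.7511, -0.6601, 673.8969], [0.0, 0.0, 0.0, 1.0]]
wrist [[294.6785105823014, 0.0, 251.80503184123776], [0.0, 294.6785105823014, 194.05769781493896], [0.0, 0.0, 1.0]] [[1.0, 0.0008, -0.0025, 649.2184], [0.0002, -0.9661, -0.2582, 64.3824], [-0.0026, 0.2582, -0.9661, 373.7751], [0.0, 0.0, 0.0, 1.0]]
```

View pics/scene0.png

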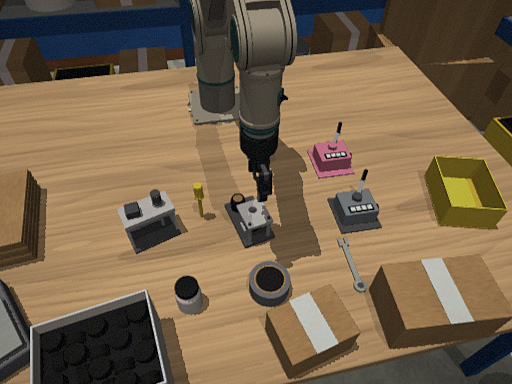

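View pics/side0.png

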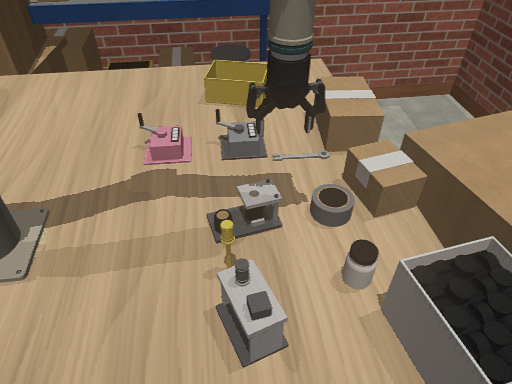

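View pics/wrist0.png

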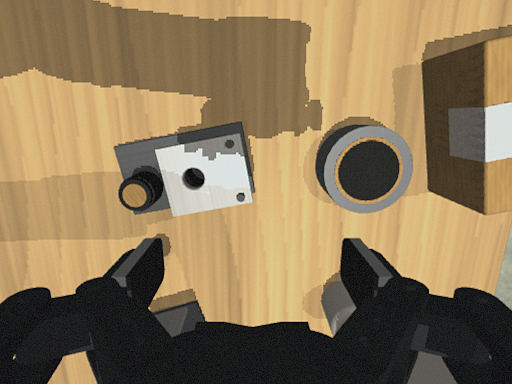

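The wrist view shows the stand: hole at (194,178), spare at (140,189), tape at (370,167). In the scene view the grey counter is at (355,205) and the pink one at (332,157). The rack is at (148,220) and the yellow look-alike at (198,195). Next, closer crops.

Run:
```python
import cv2, numpy as np
a=cv2.imread("pics/scene0.png");b=cv2.imread("pics/side0.png")
def c(im,x,y,w,h,n,f):
    cv2.imwrite(n,cv2.resize(im[y:y+h,x:x+w],None,fx=f,fy=f,interpolation=cv2.INTER_CUBIC))
A=[(a,105,175,110,80),(a,315,160,80,80),(b,205,250,90,110),(b,205,100,70,64)]
out=np.zeros((600,800,3),np.uint8)
for i,(im,x,y,w,h) in enumerate(A):
    f=min(400/w,300/h); print(i,f)
    r=cv2.resize(im[y:y+h,x:x+w],None,fx=f,fy=f,interpolation=cv2.INTER_CUBIC)
    oy,ox=300*(i//2),400*(i%2); out[oy:oy+r.shape[0],ox:ox+r.shape[1]]=r[:300,:400]
cv2.imwrite("pics/crops0.png",out)
```

```text
0 3.6363636363636362
1 3.75
2 2.727272727272727
3 4.6875
```

View pics/crops0.png

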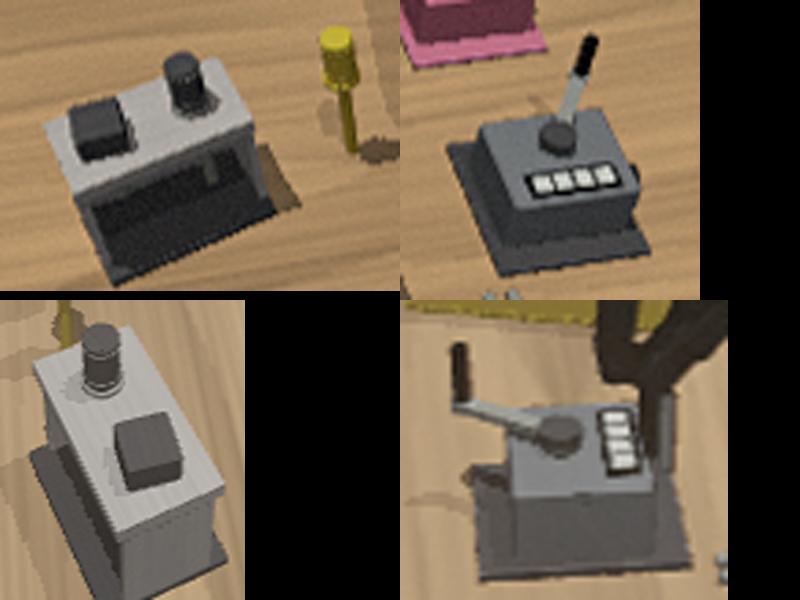

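The choice is clear. Probe: round dark handle with a collar, scene (155,195) / side (242,268). The square head at (132,210)/(260,305) is the plug and yellow (198,190)/(228,232) is the look-alike. Counter: the grey one, since the pink one at (332,157) is the decoy.

```bash
cat > h.py <<'E'
import numpy as np, cv2
from cell import ctrl
def ray(d,p):
    u=cv2.undistortPoints(np.array([[p]],float),d["K"],None)[0,0]
    v=d["T"][:3,:3]@np.array([u[0],u[1],1]); return d["T"][:3,3],v/np.linalg.norm(v)
def plane(d,p,z):
    o,v=ray(d,p); return (o+v*(z-o[2])/v[2]).round(1)
def tri(d1,p1,d2,p2):
    o1,v1=ray(d1,p1);o2,v2=ray(d2,p2)
    t=np.linalg.lstsq(np.c_[v1,-v2],o2-o1,rcond=None)[0]
    a,b=o1+t[0]*v1,o2+t[1]*v2
    return ((a+b)/2).round(1),np.linalg.norm(a-b).round(1)
def proj(d,P):
    T=np.linalg.inv(d["T"]);return cv2.projectPoints(np.array([P],float),cv2.Rodrigues(T[:3,:3])[0],T[:3,3],d["K"],None)[0].ravel().round(1)
E
python3 - <<'E'
from h import *
S=ctrl.get_image("scene");D=ctrl.get_image("side");W=ctrl.get_image("wrist")
for n,a,b,z in [("probe top",(155,192.3),(241.7,262.1),149),("pin top",(365.7,170.1),(217.4,109.2),105),("hub",(356.9,194.1),(239.1,127.1),70),("plug",(131.5,205),(260,300),129)]:
    print(n,tri(S,a,D,b),plane(S,a,z),plane(D,b,z))
print("guide",plane(W,(194,178),85), "spare",plane(W,(136,194),52))
E
```

```text
probe top (array([ 538. , -234.9,  149. ]), np.float64(1.5)) [ 538.8 -235.3  149. ] [ 537.5 -234.1  149. ]
pin top (array([534.7, 346.1, 105.9]), np.float64(3.2)) [535.8 345.3 105. ] [534.  350.5 105. ]
hub (array([590. , 303.4,  71. ]), np.float64(1.4)) [588.5 304.6  70. ] [590.5 303.8  70. ]
plug (array([ 557.4, -297.8,  133.7]), np.float64(5.0)) [ 550.9 -297.3  129. ] [ 559.3 -297.1  129. ]
guide [591.    3.7  85. ] spare [517.7 -21.7  52. ]
```

Measurements agree: pivot to pin is 69 mm against the given 70, the pin top is at 106 mm against 105, and the probe top is at 149. I'll close the gripper and move to the +y side of the pin.

servo_tool(
  commands=[15.4,-4.6,0,0,1,15.4,-4.6,0,0,1,15.4,-4.6,0,0,1,15.4,-4.6,0,0,1,15.4,-4.6,0,0,1,15.4,-4.6,0,0,1,15.4,-4.6,0,0,1,15.4,-4.6,1.5,0,1,15.4,-4.6,3.0,0,1,15.4,-4.6,3.6,0,1],
)

```text
clock: 1.13
eef_pos: [538.5, 377.1, 159.3]
tool_rot: [3.138, -0.005, 1.574]
force: [0.3, -0.1, -0.3]
width: 0.2
```

Run:
```python
from h import *
S=ctrl.get_image("scene");D=ctrl.get_image("side");W=ctrl.get_image("wrist")
s=ctrl.read_state();print(s["clock"],s["eef_pos"],s["tool_rot"],s["qpos"],s["width"])
cv2.imwrite("pics/w1.png",W["img"])
cv2.imwrite("pics/sd1.png",cv2.resize(D["img"][60:180,120:300],None,fx=4,fy=4))
print(proj(W,(535,347,105)),proj(W,(589.5,304,67)))
```

```text
1.2833 [535.01862788 374.42654795 154.6655804 ] [-3.13553114e+00  2.22035231e-03  1.57624513e+00] [-0.67219419  0.71867621  0.03362332  1.57558988 -0.03181145  0.85404441
 -0.62039561] 0.17491807913612037
[257.6 253.8] [319.3 280. ]
```

View pics/w1.png

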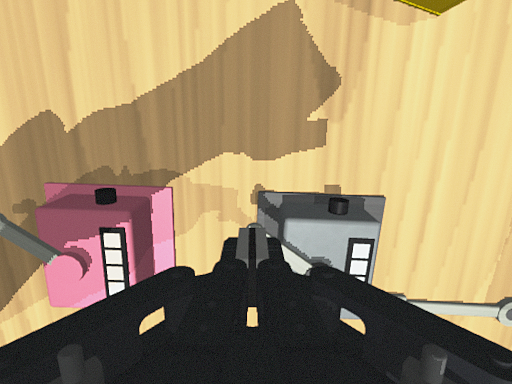

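View pics/sd1.png

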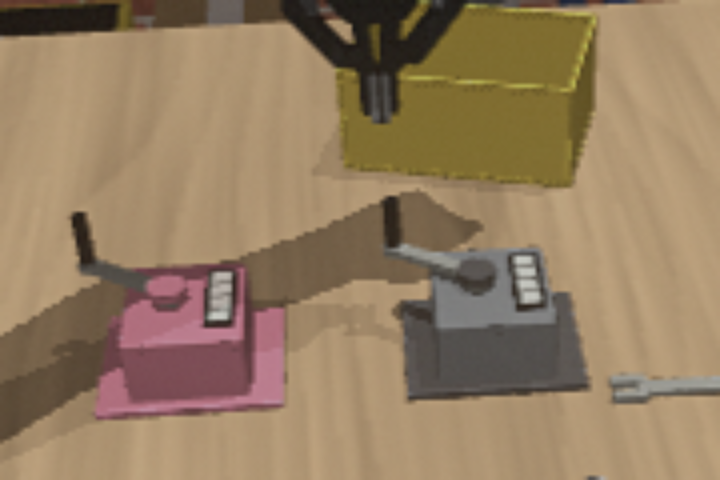

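The closed fingertips are clear above and beyond the grey lever's pin (side crop: pin at (391,205), fingertips at (378,105)). I'll let the arm settle first, then descend.

servo_tool(
  commands=[0,0,0,0,1,0,0,0,0,1,0,0,0,0,1,0,0,0,0,1],
)

```text
clock: 1.62
eef_pos: [540.3, 371.2, 159.4]
tool_rot: [3.139, -0.001, 1.568]
force: [-0.3, 0.4, -0.2]
width: 0.3
```

servo_tool(
  commands=[0.7,-0.2,0,0,1,0.7,-0.2,0.8,0,1,0.7,-0.2,1.6,0,1,0.7,-0.2,2.4,0,1,0.7,-0.2,3.2,0,1,0.7,-0.2,3.2,0,1,0.7,-0.2,3.2,0,1,0.7,-0.2,3.2,0,1],
)

```text
clock: 2.28
eef_pos: [535.0, 390.0, 79.5]
tool_rot: [3.14, -0.001, 1.57]
force: [-0.1, -0.7, 1.1]
width: 0.0
```

Run:
```python
from h import *
S=ctrl.get_image("scene");D=ctrl.get_image("side")
s=ctrl.read_state();print(s["clock"],s["eef_pos"],s["tool_rot"],s["force"])
o=np.hstack([cv2.resize(D["img"][60:160,180:280],None,fx=4,fy=4),cv2.resize(S["img"][130:230,320:420],None,fx=4,fy=4)])
cv2.imwrite("pics/c2.png",o)
print(proj(D,s["eef_pos"]),proj(S,s["eef_pos"]))
```

```text
2.3833 [535.06613345 390.36999345  79.85285402] [ 3.13901400e+00 -1.95645592e-03  1.57035852e+00] [-0.29998038 -0.19692366 -0.64182572]
[217.3 109.9] [377.9 173.8]
```

View pics/c2.png

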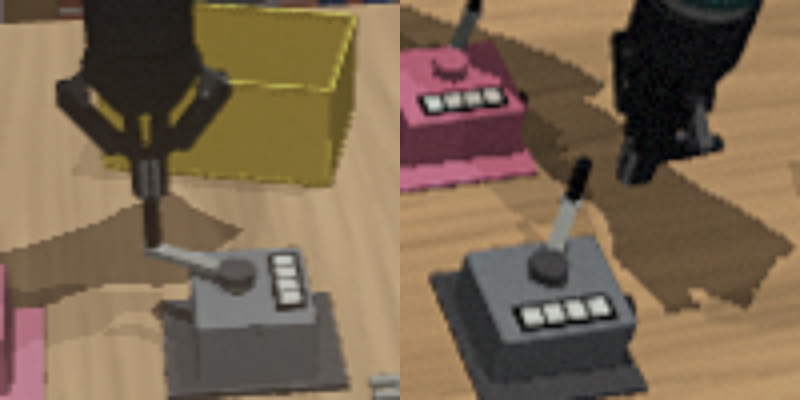

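servo_tool(
  commands=[-0.7,0,0,0,1,-1.1,0,0,0,1,-1.6,-0.35,0,0,1,-2.3,-0.6,0,0,1,-3.0,-0.6,0,0,1,-3.7,-0.45,0,0,1,-3.7,-0.45,0,0,1,-3.7,-0.45,0,0,1],
)

```text
clock: 3.05
eef_pos: [523.0, 297.3, 78.8]
tool_rot: [3.141, -0.001, 1.569]
force: [-1.5, 2.2, 0.8]
width: 0.3
```

Run:
```python
from h import *
S=ctrl.get_image("scene");D=ctrl.get_image("side")
s=ctrl.read_state();print(s["clock"],s["eef_pos"],s["tool_rot"],s["force"])
o=np.hstack([cv2.resize(D["img"][60:160,180:280],None,fx=4,fy=4),cv2.resize(S["img"][130:230,320:420],None,fx=4,fy=4)])
cv2.imwrite("pics/c3.png",o)
```

```text
3.15 [522.59633287 299.44460466  78.60147981] [ 3.14076597e+00 -2.42457193e-03  1.57185855e+00] [-1.69108574  2.0076347   2.09703653]
```

View pics/c3.png

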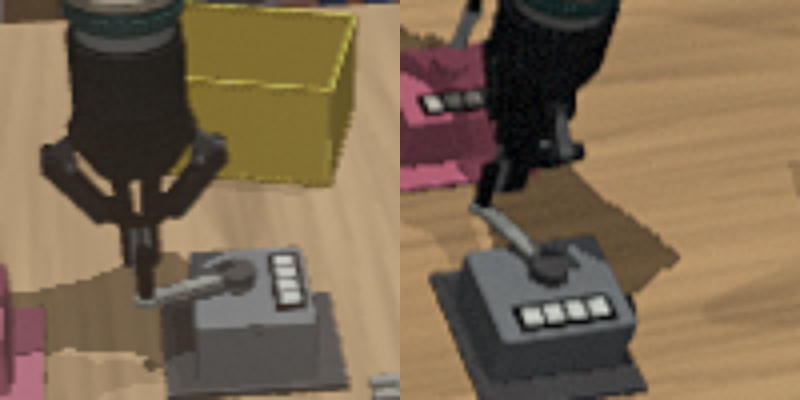

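The lever is following and has nearly reached its stop (force about 2.7 N). A little further now.

servo_tool(
  commands=[-0.25,0.1,0,0,1,-0.5,0.2,0,0,1,-0.5,0.2,0,0,1,-0.6,0.2,0,0,1,-0.6,0.2,0,0,1,-0.6,0.2,0,0,1],
)

```text
clock: 3.65
eef_pos: [528.6, 285.3, 78.4]
tool_rot: [3.139, -0.004, 1.572]
force: [-0.3, 6.8, -0.1]
width: -0.3
```

servo_tool(
  commands=[-0.15,0,0,0,1,-0.15,0,0,0,1,-0.15,0,0,0,1],
)

```text
clock: 3.9
eef_pos: [528.7, 284.9, 78.5]
tool_rot: [3.137, -0.009, 1.574]
force: [0.6, 13.1, -2.5]
width: 0.5
```

Run:
```python
from h import *
S=ctrl.get_image("scene");D=ctrl.get_image("side")
s=ctrl.read_state();print(s["clock"],s["eef_pos"],s["tool_rot"],s["force"])
o=np.hstack([cv2.resize(D["img"][60:160,180:280],None,fx=4,fy=4),cv2.resize(S["img"][130:230,320:420],None,fx=4,fy=4)])
cv2.imwrite("pics/c4.png",o)
```

```text
4.0 [528.75750397 284.88603105  78.5380839 ] [ 3.13722293 -0.00858681  1.57397398] [ 1.08149368 12.77582777 -1.77362998]
```

View pics/c4.png

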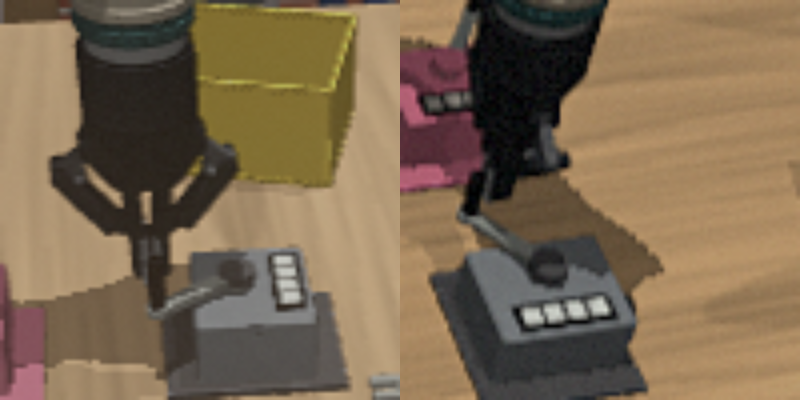

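At the stop: force rises with no further motion. Retreating along the arc so that the lever springs back.

servo_tool(
  commands=[0.7,-0.2,0,0,1,1.45,-0.35,0,0,1,2.2,-0.3,0,0,1,2.9,-0.1,0,0,1,3.6,0.25,0,0,1,4.5,0.25,0,0,1,4.5,0.25,0,0,1,4.5,0.25,-2,0,1,4.5,0.25,-4,0,1,4.5,0.25,-5,0,1],
)

```text
clock: 4.83
eef_pos: [534.0, 388.8, 203.1]
tool_rot: [-3.14, 0.004, 1.57]
force: [0.3, 0.5, 0.1]
width: -0.2
```

Run:
```python
from h import *
S=ctrl.get_image("scene");D=ctrl.get_image("side")
s=ctrl.read_state();print(s["clock"],s["eef_pos"],s["tool_rot"],s["force"])
o=np.hstack([cv2.resize(D["img"][60:160,180:280],None,fx=4,fy=4),cv2.resize(S["img"][130:230,320:420],None,fx=4,fy=4)])
cv2.imwrite("pics/c5.png",o)
```

```text
4.9333 [538.71591346 392.06543269 210.52333922] [ 3.12964193 -0.00667354  1.56916746] [ 0.40691759 -0.4063051   0.50780283]
```

View pics/c5.png

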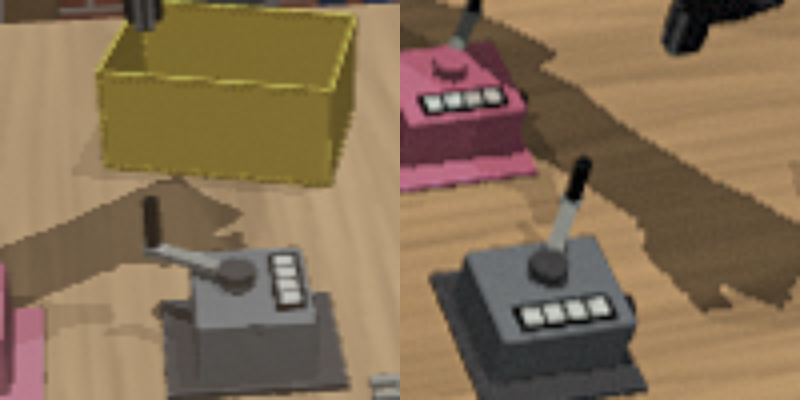

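The lever is back at its rest position. Next: over to the rack, opening the gripper on the way.

servo_tool(
  commands=[-12,0,-1.5,0,0,-12,0,-1.5,0,0,-12,0,-1.5,0,0,-25,0,-1.5,0,0,-25,0,-1.5,0,0,-25,0,-1.5,0,0,-25,0,-1.5,0,0,-25,0,-1.5,0,0,-25,0,-1.5,0,0,-25,0,-1.5,0,0],
)

```text
clock: 5.77
eef_pos: [532.8, -27.9, 230.9]
tool_rot: [-3.141, 0.001, 1.569]
force: [1.6, 0.1, -0.2]
width: 85.2
```

servo_tool(
  commands=[-8.3,0,-1,0,0,-8.3,0,-1,0,0,-8.3,0,-1,-1,0,-8.3,0,-1,-2.5,0,-8.3,0,-1,-2.5,0,-8.3,0,-1,-2.5,0,-8.3,0,-1,-2.5,0,-8.3,0,-1,-2.5,0,-8.3,0,-1,-2.5,0],
)

```text
clock: 6.52
eef_pos: [533.5, -230.5, 255.7]
tool_rot: [-3.141, -0.001, 1.834]
force: [-0.9, 0.2, 0.5]
width: 85.6
```

Run:
```python
from h import *
W=ctrl.get_image("wrist");S=ctrl.get_image("scene");D=ctrl.get_image("side")
s=ctrl.read_state();print(s["clock"],s["eef_pos"],s["tool_rot"],s["force"],s["qpos"])
cv2.imwrite("pics/w6.png",W["img"])
print(proj(W,(538,-235,149)),proj(W,(555,-297,129)))
y1,y2=(198,186),(227.5,223)
print("yellow top",tri(S,y1,D,y2))
```

```text
6.6667 [ 533.98010423 -230.2740592   256.07200775] [-3.14128966e+00 -5.82801896e-04  1.83502999e+00] [ 0.07829248  0.59227886 -0.41931195] [ 0.36248047  0.50171776 -0.00522115  1.68380369  0.00270899  0.95666455
  0.62057409]
[256.6 197.8] [256.3 254.2]
yellow top (array([ 523.2, -126.8,  132.6]), np.float64(2.3))
```

View pics/w6.png

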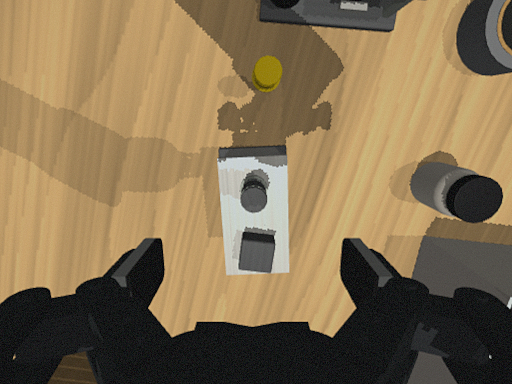

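The wrist view shows the rack upright in the image, so the jaws open across it. Probe handle top at about (253,197), plug at (257,252), yellow look-alike at (267,73). A close crop to refine.

Run:
```python
from h import *
W=ctrl.get_image("wrist");
cv2.imwrite("pics/w7.png",cv2.resize(W["img"][140:280,200:310],None,fx=5,fy=5,interpolation=cv2.INTER_CUBIC)[:600])
g=cv2.cvtColor(W["img"],cv2.COLOR_BGR2GRAY)
for r in (186,190,194,198,202,206): print(r,g[r,236:274])
```

```text
186 [189 191 199 178 166 136  67  23  26  33  49  43  46  62  57 104 122  74
  53  60  56  49 103  71  29  23  24  43  96  98 109 103 192 211 208 205
 206 207]
190 [190 195 197 174 117  55  79  68  40  61  84  91  88  88  88  90  87  85
  89  87  87  89  90  88  81  57  58  78  56 143 172 204 209 209 206 204
 206 209]
194 [184 189 193 198 160  85  74  88  90  89  86  82  86  89  84  90  85  90
  86  89  87  86  87  89  84  81  83  84  60 105 197 214 208 206 208 207
 209 206]
198 [194 198 203 145  88  79  89  91  85  90  85  85  83  83  83  86  84  87
  87  88  86  85  83  85  86  86  87  85  79  59 163 208 209 205 208 204
 208 207]
202 [206 208 209 206 123  72  81  85  87  88  87  85  90  89  84  81  86  89
  84  86  86  81  87  83  83  88  83  83  76  73 170 204 208 205 209 203
 203 207]
206 [205 206 206 210 215 191 116  83  86  85  85  92  93  98  95  92  96  91
  89  89  95  97  98  98  89  85  78  70 175 210 208 207 207 205 202 205
 205 205]
```

View pics/w7.png

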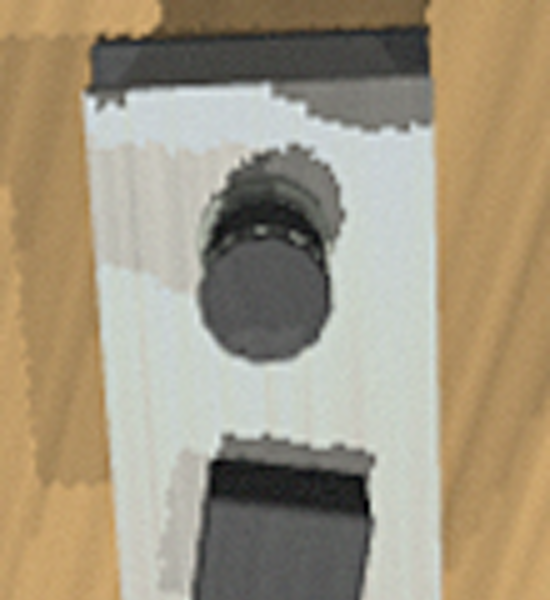

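Run:
```python
from h import *
W=ctrl.get_image("wrist");s=ctrl.read_state()
P=plane(W,(252.7,199.0),149);print(P,s["eef_pos"],s["tool_rot"])
yaw=s["tool_rot"][2]
d=P-s["eef_pos"]; tx=np.array([np.cos(yaw),np.sin(yaw),0]);ty=np.array([np.sin(yaw),-np.cos(yaw),0])
print("tx,ty units",d@tx/25,d@ty/25, "radius px->mm", 13*(W["T"][2,3]-149)/294/0.966)
```

```text
[ 535.7 -237.1  149. ] [ 534.0017604  -230.72804325  256.20659369] [-3.14146505e+00 -2.55576649e-04  1.83450573e+00]
tx,ty units -0.26377381938325434 -0.0008562241197471755 radius px->mm 11.465087322246175
```

servo_tool(
  commands=[-0.24,0.03,1.5,0,0,-0.24,0.03,3,0,0,-0.24,0.03,4,0,0,-0.24,0.03,5,0,0,-0.24,0.03,5.6,0,0,-0.24,0.03,5.6,0,0,-0.24,0.03,5.6,0,0,-0.24,0.03,5.6,0,0],
)

```text
clock: 7.43
eef_pos: [537.1, -237.5, 117.3]
tool_rot: [3.14, 0.001, 1.833]
force: [-0.1, -0.9, 0.2]
width: 85.4
```

Run:
```python
from h import *
W=ctrl.get_image("wrist");S=ctrl.get_image("scene");D=ctrl.get_image("side")
s=ctrl.read_state();print(s["clock"],s["eef_pos"],s["tool_rot"],s["force"])
o=np.hstack([cv2.resize(D["img"][210:360,190:300],None,fx=3,fy=3),cv2.resize(S["img"][140:290,90:240],None,fx=3,fy=3)])
cv2.imwrite("pics/c8.png",o)
cv2.imwrite("pics/w8.png",W["img"])
```

```text
7.5833 [ 537.06453897 -237.76190053  117.74829693] [3.13938374e+00 1.62527347e-03 1.83272021e+00] [ 0.02838173 -0.61242986  0.3293171 ]
```

View pics/c8.png

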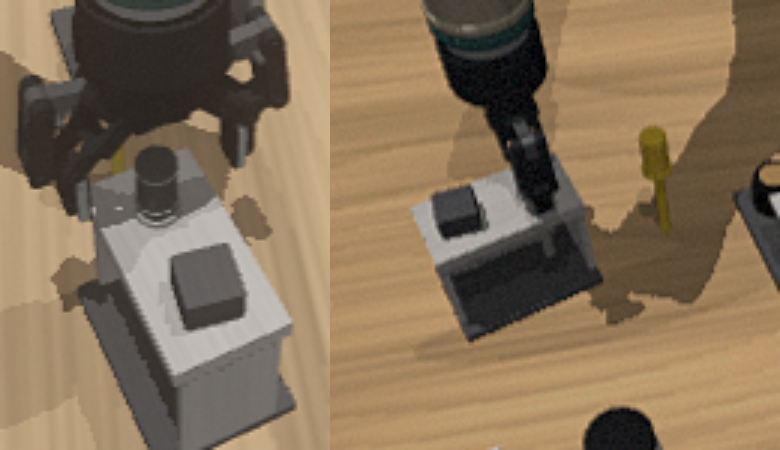

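View pics/w8.png

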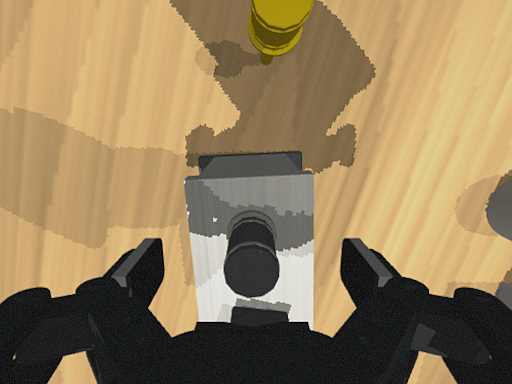

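The handle top at (252,271) sits centred between the pads, at columns 160 and 343. Checking the along-pad offset.

Run:
```python
from h import *
W=ctrl.get_image("wrist");s=ctrl.read_state()
print(plane(W,(251.8,270.5),149),s["eef_pos"],proj(W,s["eef_pos"]+[0,0,31]),proj(W,s["eef_pos"]))
```

```text
[ 536.  -236.8  149. ] [ 536.90825968 -237.73681131  117.58467001] [253.4 272.3] [253. 242.]
```

servo_tool(
  commands=[0,0,0.14,0,0,0,0,0.14,0,0.5,0,0,0.14,0,0.8,0,0,0.14,0,0.9,0,0,0.14,0,1,0,0,0.14,0,1,0,0,0.14,0,1,0,0,0.14,0,1,0,0,0.14,0,1,0,0,0.14,0,1],
)

```text
clock: 8.47
eef_pos: [536.3, -237.5, 112.9]
tool_rot: [3.141, 0.0, 1.833]
force: [0.3, -0.1, 2.3]
width: 22.8
```

Run:
```python
from h import *
W=ctrl.get_image("wrist");s=ctrl.read_state();print(s)
cv2.imwrite("pics/w9.png",W["img"])
```

```text
{'clock': 8.5167, 'qpos': array([ 0.37377975,  0.68883589, -0.00735571,  1.80578547,  0.00756268,
        0.64664625,  0.62378979]), 'qd': array([-3.08729224e-04,  4.09369973e-04, -2.84031716e-04,  2.31455266e-04,
       -1.42978866e-03,  1.59008813e-03, -4.39750654e-05]), 'tau': array([ 1.38990297e-01, -5.23909235e+01,  7.62657523e-01, -1.34397948e+01,
        4.92577208e-02, -9.59308189e-02,  2.44374452e-03]), 'eef_pos': array([ 536.25333658, -237.47633995,  112.94232628]), 'tool_rot': array([3.14123807e+00, 1.11233180e-04, 1.83251916e+00]), 'force': array([-0.29381182, -0.05690171,  2.99768657]), 'torque': array([0.04969674, 0.05491137, 0.02673276]), 'width': 22.359685896484955}
```

View pics/w9.png

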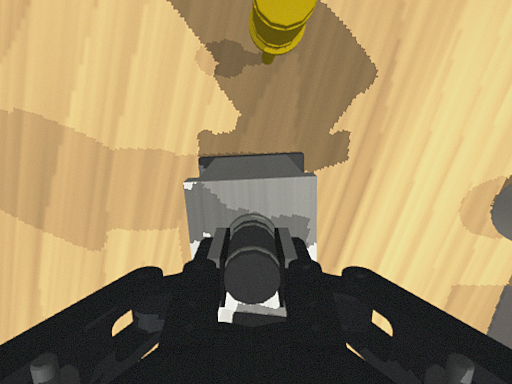

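Gripped (opening about 22–23 mm). Lifting straight up.

servo_tool(
  commands=[0,0,-0.4,0,1,0,0,-1,0,1,0,0,-1.7,0,1,0,0,-2.5,0,1,0,0,-3.3,0,1,0,0,-4.1,0,1,0,0,-4.9,0,1,0,0,-5.6,0,1,0,0,-5.6,0,1,0,0,-5.6,0,1],
)

```text
clock: 9.35
eef_pos: [536.2, -237.6, 253.4]
tool_rot: [3.14, 0.001, 1.832]
force: [0.5, -0.1, -1.8]
width: 22.5
```

Run:
```python
from h import *
W=ctrl.get_image("wrist");S=ctrl.get_image("scene");D=ctrl.get_image("side");s=ctrl.read_state()
print(s["clock"],s["eef_pos"],s["tool_rot"],s["force"],s["width"])
cv2.imwrite("pics/w10.png",W["img"])
o=np.hstack([cv2.resize(D["img"][150:300,180:290],None,fx=4,fy=4),cv2.resize(S["img"][90:240,90:180],None,fx=4,fy=4)])
cv2.imwrite("pics/c10.png",o)
```

```text
9.5 [ 535.04734362 -237.05398493  251.32738121] [-3.13922464e+00 -1.79753736e-03  1.83259062e+00] [ 0.05935519  0.55214999 -2.16312426] 22.659906145578727
```

View pics/c10.png

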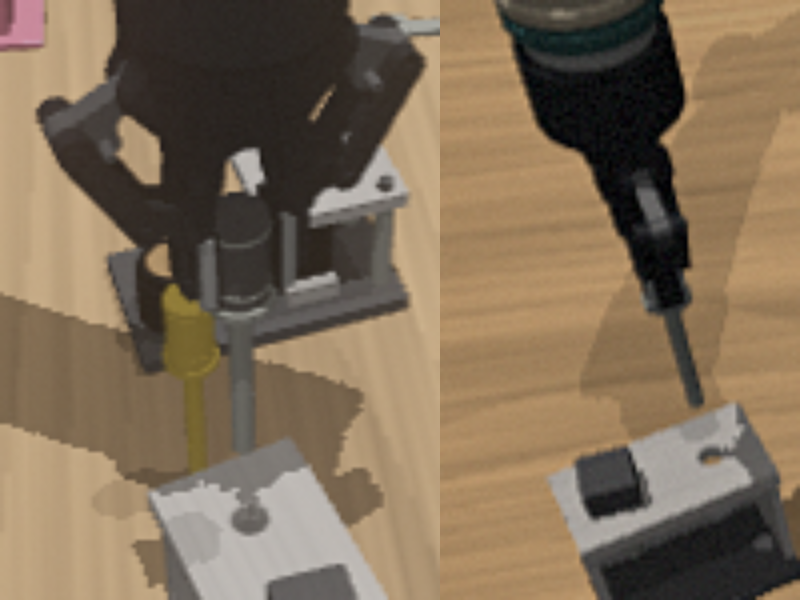

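View pics/w10.png

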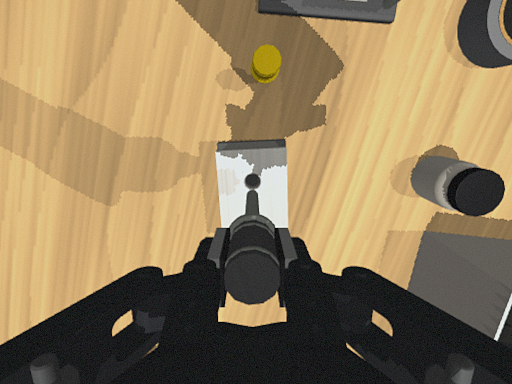

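The probe is out of the rack and hanging straight. Now a view of the guide hole from the scene camera and the early side picture.

Run:
```python
from h import *
S=ctrl.get_image("scene")
cv2.imwrite("pics/scene11.png",S["img"])
b=cv2.imread("pics/side0.png")
o=np.hstack([cv2.resize(S["img"][180:250,215:285],None,fx=5.5,fy=5.5,interpolation=cv2.INTER_CUBIC),cv2.resize(b[170:240,210:290],None,fx=5,fy=5.5,interpolation=cv2.INTER_CUBIC)])
cv2.imwrite("pics/c11.png",o);print(o.shape)
```

```text
(385, 785, 3)
```

View pics/c11.png

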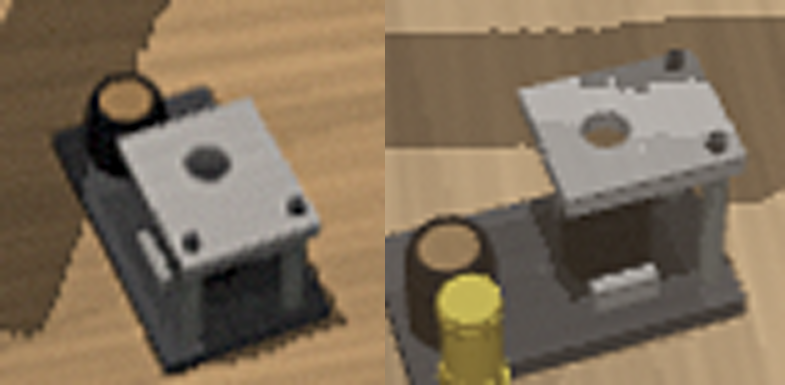

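Run:
```python
from h import *
S=ctrl.get_image("scene");D=ctrl.get_image("side")
g=((252.4,209.2),(253.6,193.0));print("guide",tri(S,g[0],D,g[1]),plane(S,g[0],85),plane(D,g[1],85))
# tip & collar of held probe
s=ctrl.read_state()["eef_pos"];print(s)
print("tip",tri(S,(153.9,190.1),D,(240.4,262.6)),"pred px",proj(S,s-[0,0,98]),proj(D,s-[0,0,98]))
p=((154.6,191.9),(241.3,261.7));print("probe top at start",tri(S,p[0],D,p[1]))
```

```text
guide (array([591.3,   3.9,  84.8]), np.float64(1.8)) [592.3   3.2  85. ] [590.8   4.8  85. ]
[ 535.48052957 -237.19981627  251.58131189]
tip (array([ 534.8, -237.4,  152.8]), np.float64(0.8)) pred px [153.8 190.2] [240.6 262. ]
probe top at start (array([ 537.5, -235.4,  150.5]), np.float64(2.1))
```

Everything agrees: guide at (591.2, 3.9), tip 98 mm below the TCP. Moving over the stand, staying high.

servo_tool(
  commands=[0.3,0.15,0,0,1,1.0,0.53,0,0,1,2.0,1.06,0,0,1,3.1,1.64,0,0,1,4.3,2.28,0,0,1,5.5,2.9,0,0,1,6.6,3.5,0,0,1,7.6,4.03,0,0,1,8.3,4.4,0,0,1,8.74,4.63,0,0,1],
)

```text
clock: 10.48
eef_pos: [591.5, 8.2, 252.4]
tool_rot: [3.141, -0.002, 1.837]
force: [-0.3, 0.1, -2.3]
width: 22.4
```

servo_tool(
  commands=[0,0,0.3,0,1,0,0,0.7,0,1,0,0,1.0,0,1,0,0,1.2,0,1,0,0,1.2,0,1,0,0,1.2,0,1],
)

```text
clock: 10.98
eef_pos: [590.9, 2.2, 222.2]
tool_rot: [-3.14, 0.0, 1.831]
force: [0.0, 0.2, -1.8]
width: 22.6
```

Run:
```python
from h import *
W=ctrl.get_image("wrist");S=ctrl.get_image("scene");D=ctrl.get_image("side");s=ctrl.read_state()
print(s["clock"],s["eef_pos"],s["tool_rot"],s["force"],s["width"])
cv2.imwrite("pics/w12.png",W["img"])
o=np.hstack([cv2.resize(S["img"][140:240,210:290],None,fx=5,fy=5,interpolation=cv2.INTER_CUBIC),cv2.resize(D["img"][120:220,215:295],None,fx=5,fy=5,interpolation=cv2.INTER_CUBIC)])
cv2.imwrite("pics/c12.png",o)
t=s["eef_pos"]-[0,0,98];print("tip pred",proj(S,t),proj(D,t),"guide",proj(S,(591.2,3.9,85)),proj(D,(591.2,3.9,85)))
```

```text
11.1333 [591.66180956   3.05728947 223.14579899] [3.14074986e+00 1.98954661e-04 1.83175252e+00] [ 0.3964157   0.17275949 -1.39713902] 22.526324165815
tip pred [252.4 199.2] [254.2 179.8] guide [252.6 208.8] [253.8 193.2]
```

View pics/c12.png

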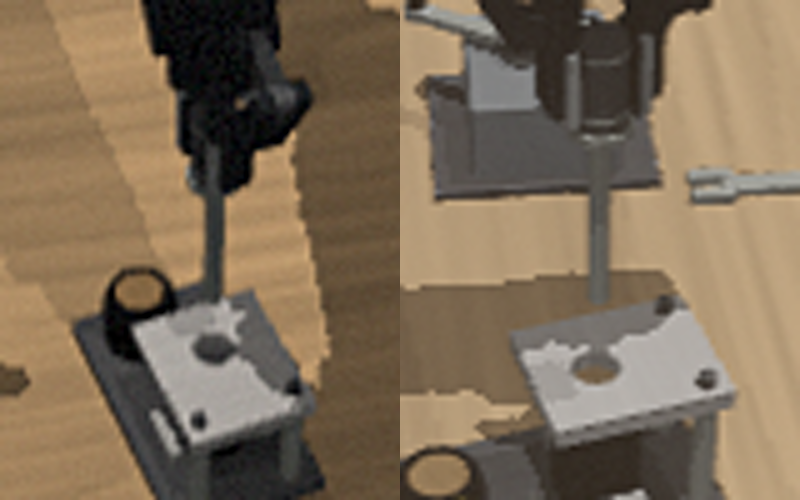

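View pics/w12.png

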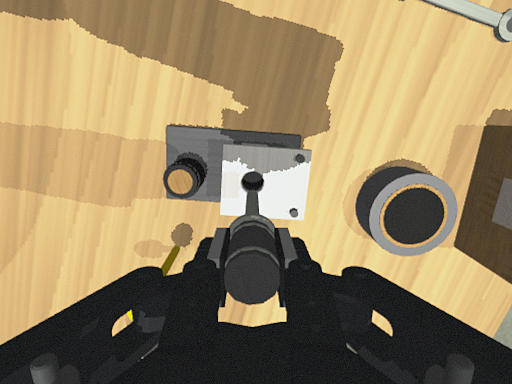

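Run:
```python
from h import *
P=[]
for i in range(8):
    S=ctrl.get_image("scene");P.append(ctrl.read_state()["eef_pos"])
D=ctrl.get_image("side");P=np.array(P);m=P.mean(0);print(m,P.std(0))
for h in (-98,-8,42): print(h,proj(S,m+[0,0,h]),proj(D,m+[0,0,h]))
gs=cv2.cvtColor(S["img"],cv2.COLOR_BGR2GRAY);gd=cv2.cvtColor(D["img"],cv2.COLOR_BGR2GRAY)
print("scene");[print(r,gs[r,244:262]) for r in (182,186,190,194,197,199,201)]
print("side");[print(r,gd[r,246:264]) for r in (150,156,162,168,174,178,180,182)]
```

```text
[591.51609038   3.49391133 223.06135456] [0.09236173 0.13297263 0.11959329]
-98 [252.6 199.2] [254.1 179.7]
-8 [253.  174.7] [254.3 145.6]
42 [253.3 159.5] [254.5 124.4]
scene
182 [147 145 150 148 150 149 162  91  52  52  45 116 147 146 145 143 144 144]
186 [146 148 148 151 152 155 164  75  52  54  39 141 157 155 154 158 155 156]
190 [149 146 146 145 143 145 153  80  53  53  39 142 145 143 141 143 139 143]
194 [158 155 156 157 156 161 170  87  58  52  35 158 164 154 158 154 149 154]
197 [ 73 102 101  87  66  62  66  63  59  58  56 144 152 149 140 129 127 137]
199 [  0  48  61  67  62  62  64  56  56  54  65 160 112  88  91  91  86 131]
201 [  0  31  87  89 118 132 132 141 147 149 156 174 149  96  85  89  91  86]
side
150 [83 81 82 82 84 81 75 82 84 82 80 79 80 85 90 90 89 88]
156 [94 93 93 94 93 90 82 82 86 83 79 82 85 83 77 68 65 65]
162 [154 150 154 155 156 149 106  81  84  82  94 141 154 151 152 161 165 164]
168 [155 153 152 152 156 150 107  92  98  91  99 138 152 154 154 158 160 163]
174 [159 159 147  91  93  95  87  94  98  92  87  99  95  94  98 101 103  98]
178 [101 102 100  98 100  95  80  93  98  89  88 103 100  99  98 104 107 107]
180 [104 104 101  99  97  98  97  94  97  94  92 101 101  99  98  99 106 113]
182 [102 104 104 100  98  96  99 106 109 105 113 117 116 115 113 116 114 114]
```

Tip and rod sit within about 0.5 px of the prediction and the rod is vertical. Lowering to just above the plate for one last check.

servo_tool(
  commands=[0.02,0,0.3,0,1,0.02,0,0.7,0,1,0.02,0,1.1,0,1,0.02,0,1.1,0,1,0.02,0,1.1,0,1,0.02,0,1.1,0,1],
)

```text
clock: 12.08
eef_pos: [591.2, 4.0, 195.0]
tool_rot: [-3.141, -0.0, 1.832]
force: [0.8, -0.4, -2.3]
width: 22.7
```

Run:
```python
from h import *
W=ctrl.get_image("wrist");S=ctrl.get_image("scene");D=ctrl.get_image("side");s=ctrl.read_state()
print(s["clock"],s["eef_pos"],s["tool_rot"],s["force"],s["width"])
o=np.hstack([cv2.resize(S["img"][180:230,230:280],None,fx=8,fy=8,interpolation=cv2.INTER_CUBIC),cv2.resize(D["img"][165:215,230:280],None,fx=8,fy=8,interpolation=cv2.INTER_CUBIC)])
cv2.imwrite("pics/c13.png",o)
cv2.imwrite("pics/w13.png",cv2.resize(W["img"][130:250,190:320],None,fx=5,fy=5,interpolation=cv2.INTER_CUBIC))
t=s["eef_pos"]-[0,0,98];print("tip pred",proj(S,t),proj(D,t),proj(W,t),"guide",proj(S,(591.2,3.9,85)),proj(D,(591.2,3.9,85)),proj(W,(591.2,3.9,85)))
```

```text
12.2333 [591.57565743   4.03275094 195.64050564] [3.14070870e+00 1.79020476e-04 1.83259726e+00] [ 0.48943472  0.47511654 -1.8124164 ] 22.46892789725196
tip pred [252.7 205.9] [254. 189.] [253.3 194.5] guide [252.6 208.8] [253.8 193.2] [252.8 190.8]
```

View pics/c13.png

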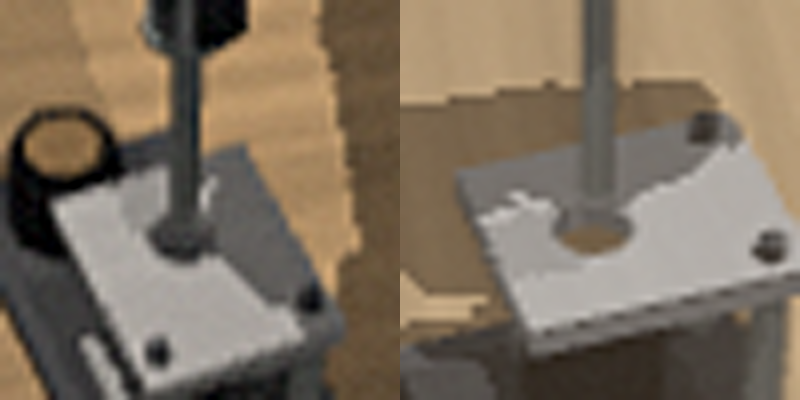

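View pics/w13.png

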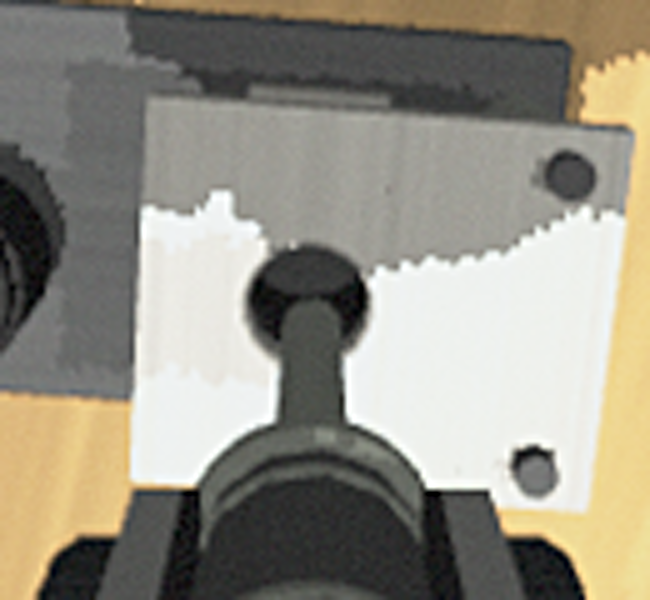

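The rod is central over the hole in all three views, to within about 1 mm with a slight bias to +x. I'll lower the rest of the way (64 mm) with a 0.75 mm correction.

servo_tool(
  commands=[0,-0.03,0.1,0,1,0,-0.03,0.35,0,1,0,-0.03,0.7,0,1,0,-0.03,1.05,0,1,0,-0.03,1.4,0,1,0,-0.03,1.75,0,1,0,-0.03,2.1,0,1,0,-0.03,2.4,0,1,0,-0.03,2.58,0,1,0,-0.03,2.58,0,1],
)

```text
clock: 13.07
eef_pos: [589.7, 3.8, 129.4]
tool_rot: [-3.139, -0.001, 1.833]
force: [0.3, -0.6, -2.0]
width: 22.4
```

servo_tool(
  commands=[0,0,0,0,1,0,0,0,0,1,0,0,0,0,1,0,0,0,0,1],
)

```text
clock: 13.4
eef_pos: [590.9, 3.8, 131.3]
tool_rot: [3.141, 0.0, 1.833]
force: [-0.2, 0.3, -1.7]
width: 22.4
```

Run:
```python
from h import *
P=[];F=[]
for i in range(5):
    W=ctrl.get_image("wrist");q=ctrl.read_state();P.append(q["eef_pos"]);F.append(q["force"])
S=ctrl.get_image("scene");D=ctrl.get_image("side");s=ctrl.read_state()
print(s["clock"],np.mean(P,0),s["tool_rot"],np.mean(F,0),s["width"])
o=np.hstack([cv2.resize(S["img"][170:230,230:280],None,fx=8,fy=8,interpolation=cv2.INTER_CUBIC),cv2.resize(D["img"][155:215,230:280],None,fx=8,fy=8,interpolation=cv2.INTER_CUBIC)])
cv2.imwrite("pics/c14.png",o)
cv2.imwrite("pics/w14.png",W["img"]);cv2.imwrite("pics/scene14.png",S["img"])
```

```text
13.75 [590.67426352   3.83176691 131.06333949] [ 3.14144342e+00 -2.80024954e-05  1.83255826e+00] [-0.20872049 -0.0376962  -1.52649017] 22.73140001187808
```

View pics/c14.png

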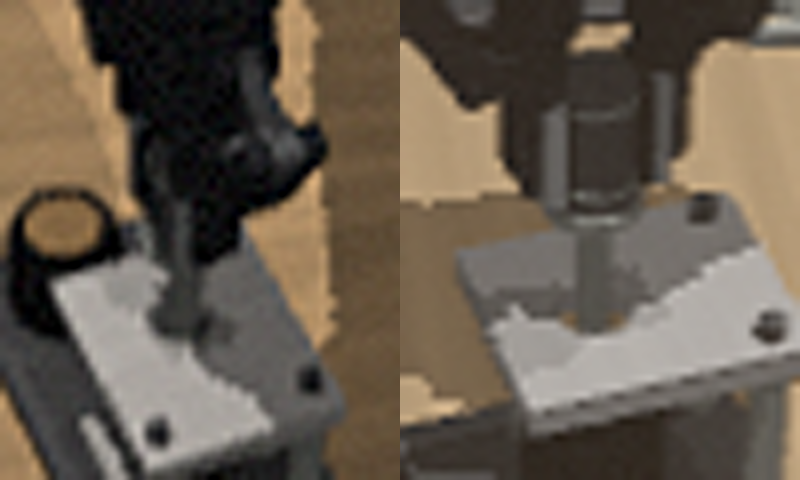

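View pics/w14.png

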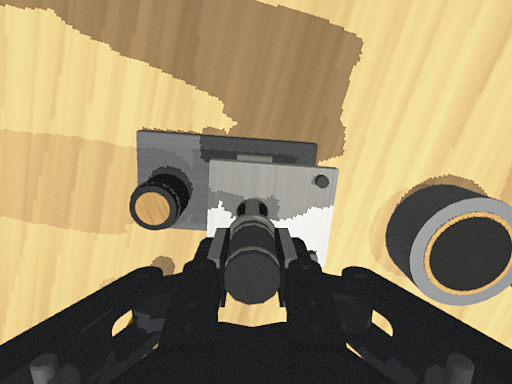

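View pics/scene14.png

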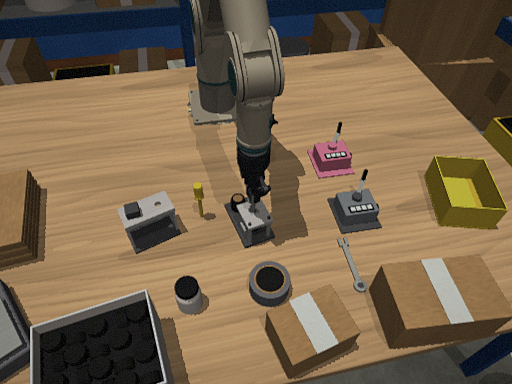

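The rod is centred in the hole: side crop rod centre 594 against hole 594, scene 180 against 179.5. The force is just the probe's weight, the tip is about 33 mm above the table (19 mm below the rim), and the lever is at rest. Handing in.

Run:
```python
from cell import ctrl
print(ctrl.finish_job())
```

```text
the job is handed in; nothing more can be done
None
```

I completed the job and handed it in at about 13.8 s; the interface gives no verdict.

**Lever:** I swung the grey counter's lever to its stop. The force rose to 13 N with no further travel. The pictures then showed it back at its rest position before I touched the probe.

**Probe:** I took the round-handled probe from the rack and lowered it upright through the guide hole. It was still held there when I handed in.

**Last checks:**
- **Position:** the tool was at (590.7, 3.8) mm against the guide at (591.2, 3.9) mm, and the rod was centred in the hole to well under 1 mm in both outside views.
- **Depth:** the tip was about 19 mm below the sleeve rim. This comes from the tool height, because the tip cannot be seen inside the sleeve.
- **Contact:** the tool felt only the probe's own weight, 1.5–2 N, so there was no sign of touching the stand.
- **Other things:** the plug, spare sleeve, tape, jar, wrench and look-alikes looked unmoved in the final picture.

No check failed. Before the final lowering the three cameras disagreed by up to about 1 mm. I corrected 0.75 mm towards -x, the direction two of the views agreed on.

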